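# Fit a drive shaft into its bearing housing

### The arm

A 6-joint arm with a two-finger parallel gripper is mounted at the origin on the work surface. World frame = base frame: x ahead of the robot, y to its left, z up, the work surface at z = 0. Lengths are in m, angles in rad, forces in N, time in s.
With the tool pointing down it reaches from about 0.3 to 0.875 m from the base axis. Payload 6.4 kg.
Tool frame: the origin (TCP) lies midway between the tips of the shut fingers; the grasp point (between the pads) lies 19 mm behind it; z points along the fingers, y is the line along which they close (so a half turn about z gives the same grasp; the last joint's range is limited). The gripper opens to 85 mm and grips with 20 to 120 N. Pads are 22 mm wide; open, the fingers measure 114 mm over their backs; the gripper's body (76 mm by 85 mm) begins 54 mm behind the grasp point. The pads swing forward as they close: fully open they stand 13 mm farther back than shut.
Start: joints at [1.041, 0.181, 1.607, -0, 1.354, -0.206], TCP at [0.183, 0.545, 0.194] pointing down, gripper open.
Joint ranges: [-2.99, 2.99], [-0.89, 2.07], [0.3, 2.58], [-1.14, 4.28], [0, 2.63], [-3.12, 3.12]. Speed limits (rad/s): [2.57, 2.57, 3.01, 3.14, 3.14, 3.14].

### API

Orientations are given as a rotation vector (axis times angle).
In Python, from plant import arm, get_image gives the robot as it stands. The module is installed in compiled form; this text tells all that it offers.
- The arm moves only by the shell command python3 -m creep 'ROWS' [OPENING] [FORCE]. ROWS is a JSON object of lists of equal length, an entry for each row: "slide": the shift along the world's x, y, z in mm, a list of three; "turn": the turn, a rotation vector about the world's x, y, z in rad, a list of three. In form: {"slide": [[x, y, z], ...], "turn": [[wx, wy, wz], ...]}. A call has 1 to 12 rows; each row shifts and turns the commanded pose from where the row before left it; what a row does not reach is not made up. A row lasts 1/10 s, in which the tool goes at most 50 mm and 8.59 degrees, less where a joint would pass 70% of its speed; a pose out of reach is approached as far as the arm can. A call with a gripper value outside its range is refused whole. OPENING is the closure, from -1 (fully open) to 1 (shut), set as the call begins (- or left out, the last holds). The fingers move at their own pace and stop on an object; FORCE is the grip in N (left out, the last holds). Time passes only in rows, so rows that do not move let the fingers close. It gives the time, the measured TCP pose, the force, the opening and the grip force at its end, in the units of the state.
- arm.state(): the state, without advancing time (a new reading comes with each control period).
- get_image(name): name is "scene" or "top"; returns a dict with "color" (480x640x3 uint8, blue, green, red), "vertical_fov" (degrees; the focal length in pixels is half the picture's height over the tangent of half this angle, whatever the lens; pixels are square), "cx", "cy" (the principal point, pixels), "distortion" ([k1, k2, p1, p2, k3] as OpenCV has them; the pictures are not rectified), "R" (3x3) and "t" (3): a world point X has camera coordinates R X + t. Camera axes: x right, y down, z forward; pixel columns grow to the right and rows downward; lengths in m; the calibration is good to about 2 mm. A picture is of the moment at which its call begins. There is no depth.
- arm.sign_off(): hands the job in; it is judged then, once.
The state is a dict: "time": time; "q": joint angles; "joint_velocities": joint speeds; "joint_torque": joint torques, N m; "tcp_pos": TCP position; "ee_rot": TCP orientation; "contact_force": force on the tool from outside, world axes, zero at the start; "ft_torque": the same for the moment, N m; "gripper_width": opening from 0.0 (shut) to 1.0 (fully open); "grip_force": force on a finger pad.
Only numpy, scipy, OpenCV 4.12 (cv2) and the standard library are available. Lean on these libraries where they do the work, as an engineer would, in place of code of your own. Each camera call takes 0.05 s, during which the arm holds its last target. There are 200 camera calls.

### The job

Fit the steel drive shaft that lies in the wooden saddle into the bore of the bearing housing held in the vice: slide its plain end about halfway in and let go of it, then grip it again close to its collar and push it most of the way in, and finally press it fully home so that the collar sits against the housing. Do not let the shaft fall onto the bench, and do not knock the other things about.

Things in the scene. Friction and masses are not known exactly. Their poses are not given: they have to be found in the camera images.
- shaft: Plain steel drive shaft, 0.23 kg: round shank 14 mm in diameter, 140 mm long, and a round collar 26 mm in diameter, 16 mm long at one end. Origin on the axis where shank meets collar (collar's front face); +x runs along the shank to the plain end at x = 140 mm; collar's rear face at x = -16 mm; centre of mass near x = 48 mm. Starts level in the saddle, axis 42 mm above the bench; may roll about x.
- shaft_tip (a point): The plain end of the drive shaft, on its axis, 140 mm from the collar's front face; axes as shaft. Its last 10 mm taper from 14 to 7 mm in diameter.
- bore_mouth (a point): Centre of the bore's mouth, in the flat 46 mm square end face of the housing, 80 mm above the bench. +x points level straight into the bore, z up. The bore is blind and oiled (friction about 0.2), 17 mm in diameter, 148 mm deep. The housing reaches 23 mm to each side of the axis and 28 mm above it.
- housing: Aluminium bearing housing, a block 155 mm long, clamped in a blue bench vice fixed to the bench. Origin on the bench under the block's middle; +x along the bore, away from its mouth (mouth at x = -77.5, z = 80 mm). The vice starts 30 mm behind the mouth and ends below the axis; its screw handle sticks out 85 mm to +y at z = 40 mm. At x = 72 to 144 mm is a round gear case, top at z = 116 mm.
- saddle: Wooden saddle fixed to the bench, base 150 x 70 x 12 mm, two notched uprights 14 mm thick, 50 mm wide, 49 mm high at x = -52.5 and +52.5 mm (91 mm free between them). Origin: centre of its underside; x along its length. The shaft lies along +x in the notches (floor 35 mm above the bench), collar's front face at about x = -62.5 mm.
- screwdriver: A screwdriver lying on the bench, a bystander. Origin at its underside.
- wrench: A flat steel wrench lying on the bench, a bystander, lower than 20 mm. Origin at its underside.
- jar: White plastic grease jar, 64 mm in diameter and 75 mm high, a bystander. Origin: centre of its underside.
- bearing: Steel bearing ring lying flat, 42 mm in diameter, 12 mm high, a bystander. Origin: centre of its underside.
- plain_pin: Short steel pin standing upright, 14 mm in diameter, 80 mm high, without a collar, a bystander. Origin: centre of its underside.
- clutch_drum: Dark steel clutch drum with a hub, 48 mm in diameter, 50 mm high overall, a bystander. Origin: centre of its underside.
Not all that is in view belongs to the job. Leave any red look-alike of the shaft alone.

How it is judged:
By the outcome, as a careful person would: the job done as asked, in the order asked, and still so for the second after the job is handed in, with the robot touching nothing.
It also fails if it takes over 61 s, if anything falls off the work surface, if the arm or the gripper's body presses on something with over 40 N, if the wrist force passes 120 N, or if a joint passes its speed limit or range.

## Working session

There is one attempt and no reset: what is moved stays moved. The work goes in short steps, Python scripts to look and compute and a shell command to move; the robot and the scene stay as the last step left them, time stands still between calls to the robot, and variables do not carry over. Pictures are saved under pics/ and viewed, at most 12 in all, crops included, and the job is handed in when it is done.

```bash
mkdir -p pics
cat > h.py <<'E'
import numpy as np, cv2
from plant import arm, get_image
def cam(im):
    h,w=im["color"].shape[:2]; f=h/2/np.tan(np.radians(im["vertical_fov"])/2)
    return np.array([[f,0,im["cx"]],[0,f,im["cy"]],[0,0,1]]),np.array(im["distortion"],float),np.array(im["R"]),np.array(im["t"])
def ray(im,uv):
    K,d,R,t=cam(im); p=cv2.undistortPoints(np.array([[uv]],float),K,d)[0,0]
    return -R.T@t, R.T@np.array([p[0],p[1],1])
def onplane(im,uv,z):
    c,d=ray(im,uv); return c+d*(z-c[2])/d[2]
def tri(imA,a,imB,b):
    c1,d1=ray(imA,a);c2,d2=ray(imB,b)
    s=np.linalg.lstsq(np.c_[d1,-d2],c2-c1,rcond=None)[0]
    p=c1+s[0]*d1;q=c2+s[1]*d2
    return (p+q)/2,np.linalg.norm(p-q)
def proj(im,X):
    K,d,R,t=cam(im); return cv2.projectPoints(np.array(X,float).reshape(-1,3),cv2.Rodrigues(R)[0],t,K,d)[0][:,0]
E
python3 - <<'E'
from h import *
for n in("scene","top"):
    im=get_image(n); cv2.imwrite(f"pics/{n}0.png",im["color"])
    c,d=ray(im,(320,240)); print(n,c,d,im["vertical_fov"],im["distortion"])
s=arm.state(); print(s)
E
```

```text
scene [ 1.0756185  -0.70462914  0.68802153] [-0.50217294  0.65478164 -0.56514716] 55.172157956987625 [-0.11331659  0.          0.          0.          0.        ]
top [ 0.29398176 -0.03542637  1.29996105] [ 0.20120176 -0.00699512 -0.97956537] 44.08397893669805 [0.05824427 0.         0.         0.         0.        ]
{'time': 0.1, 'q': array([ 1.04071585e+00,  1.81416596e-01,  1.60791708e+00,  1.37918411e-05,
        1.35379528e+00, -2.06263068e-01]), 'joint_velocities': array([ 0.00037781, -0.00166754, -0.00304639, -0.00066357,  0.00099224,
        0.00155773]), 'joint_torque': array([ 1.60246327e-04, -4.45878625e+01, -3.52236986e+01, -4.38589550e-04,
        4.00148609e-03,  3.51964900e-05]), 'tcp_pos': array([0.18263243, 0.54464479, 0.1932981 ]), 'ee_rot': array([-5.06345096e-01, -3.09994536e+00,  2.24348578e-03]), 'contact_force': array([-0.0858529 , -0.00215805, -0.11297372]), 'ft_torque': array([-0.0224357 , -0.02972337, -0.00603564]), 'grip_force': 0.0, 'gripper_width': 0.998592400752239}
```

View pics/scene0.png

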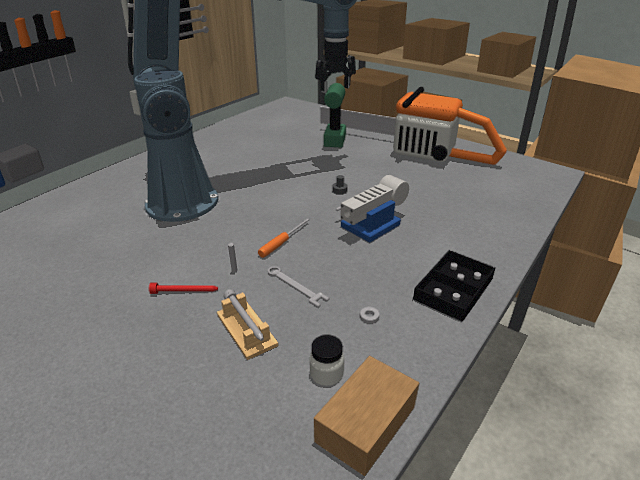

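View pics/top0.png

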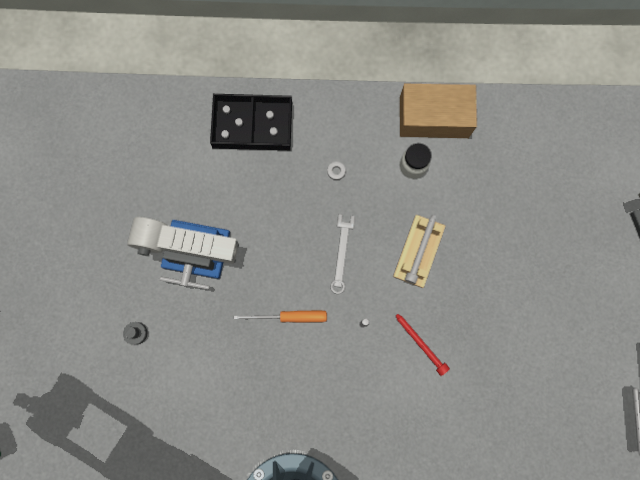

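The top view shows the saddle with the steel shaft at (420,250), its collar near (411,279). The housing is in the blue vice at (195,245), with its mouth end near (237,250). There are three candidates for the shaft: steel in the saddle (top 420,250), the red look-alike (420,345) and the plain pin (365,322). The steel one in the saddle, with a collar, fits. I'll confirm it in an enlarged crop.

Run:
```python
from h import *
T=cv2.imread("pics/top0.png");S=cv2.imread("pics/scene0.png")
c=lambda I,x,y,w,h:cv2.resize(I[y:y+h,x:x+w],(400,300),interpolation=cv2.INTER_CUBIC)
a=np.vstack([np.hstack([c(T,365,205,120,90),c(S,200,275,120,90)]),np.hstack([c(T,125,205,120,90),c(S,320,165,120,90)])])
cv2.imwrite("pics/crops.png",a)
```

```text
(no output)
```

View pics/crops.png

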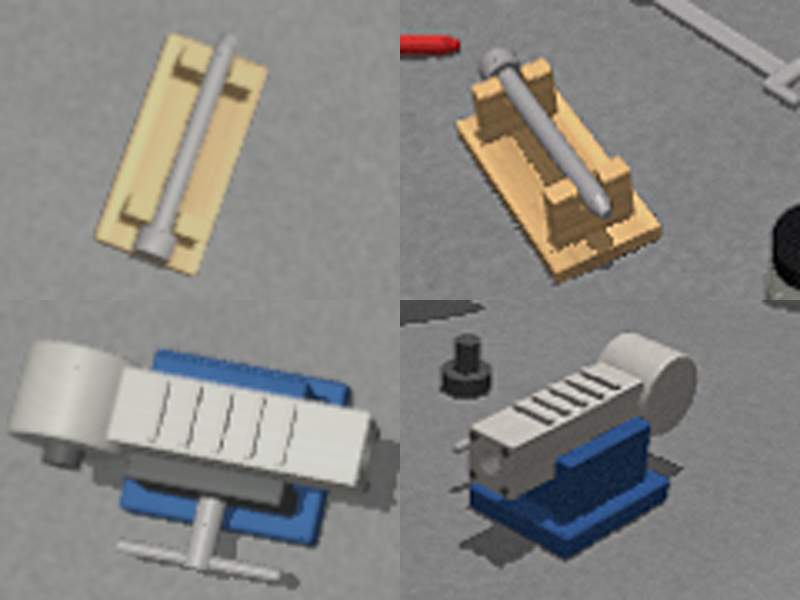

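Run:
```python
from h import *
np.set_printoptions(precision=4,suppress=True)
T=get_image("top");S=get_image("scene")
P={}
for n,a,b in[("tip",(433.7,216.1),(261.5,338.6)),("collar",(411.5,278.5),(229,294.5)),("mouthLo",(232.7,261),(341,204.6)),("mouthHi",(236.3,238),(353.9,210.9))]:
    P[n],e=tri(T,a,S,b); print(n,P[n],"gap",e)
print("shaft len tip-collar(148+?)",np.linalg.norm(P["tip"]-P["collar"]))
for n,a,z in[("tip",(433.7,216.1),.042),("collar",(411.5,278.5),.044),("mLo",(232.7,261),.108),("mHi",(236.3,238),.108),("backHi",(161.6,225.4),.108)]:
    print("top",n,onplane(T,a,z))
for n,a,z in[("tip",(261.5,338.6),.042),("collar",(229,294.5),.042),("mLo",(341,204.6),.108),("mHi",(353.9,210.9),.108),("bore",(347,213),.08)]:
    print("scene",n,onplane(S,a,z))
# blob axes from top: housing top face mask by brightness
I=T["color"];hsv=cv2.cvtColor(I,cv2.COLOR_BGR2HSV)
m=((hsv[...,2]>190)&(hsv[...,1]<40)).astype(np.uint8); m[:, :155]=0;m[:,245:]=0;m[:215]=0;m[268:]=0
c=max(cv2.findContours(m,0,1)[0],key=cv2.contourArea)
b=cv2.boxPoints(cv2.minAreaRect(c));print(b)
for p in b: print(onplane(T,p,.108))
# shaft mask: grey inside saddle
m=(hsv[...,1]<50).astype(np.uint8); s=np.zeros_like(m)
cv2.line(s,(434,214),(411,281),1,13); m&=s
m2=m.copy(); m2[:222]=0; m2[265:]=0
ys,xs=np.nonzero(m2); W=np.array([onplane(T,(x,y),.042)[:2] for x,y in zip(xs,ys)])
u=np.linalg.svd(W-W.mean(0))[2][0]; print("shaft dir",u,W.mean(0),np.degrees(np.arctan2(u[1],u[0])))
```

```text
tip [ 0.6136 -0.2897  0.0419] gap 0.003465909661965334
collar [ 0.4739 -0.2407  0.0453] gap 0.001964707100763091
mouthLo [0.4946 0.1363 0.0975] gap 0.0068376179429838315
mouthHi [0.5411 0.1298 0.0991] gap 0.0025990208178545016
shaft len tip-collar(148+?) 0.1480149973971098
top tip [ 0.6124 -0.291   0.042 ]
top collar [ 0.4735 -0.2416  0.044 ]
top mLo [0.4903 0.1325 0.108 ]
top mHi [0.5383 0.1277 0.108 ]
top backHi [0.5604 0.2817 0.108 ]
scene tip [ 0.6148 -0.2884  0.042 ]
scene collar [ 0.4715 -0.2375  0.042 ]
scene mLo [0.5067 0.1246 0.108 ]
scene mHi [0.5499 0.1184 0.108 ]
scene bore [0.5163 0.1388 0.08  ]
[[157.2488 245.961 ]
 [161.3016 224.5917]
 [235.0789 238.584 ]
 [231.0261 259.9532]]
[0.5172 0.2872 0.108 ]
[0.5621 0.2825 0.108 ]
[0.537  0.1302 0.108 ]
[0.4924 0.136  0.108 ]
shaft dir [-0.9362  0.3513] [ 0.553  -0.2687] 159.4301504267616
```

The crop confirms it: steel shank, collar at the robot side, tip facing away. The points check out: tip z is 42 mm, tip-to-collar length fits, and the housing is 154 mm long and 46 mm wide. Now moving over the shaft.

```bash
python3 -m creep '{"slide":[[19,-45,0],[19,-45,0],[19,-45,0],[19,-45,0],[19,-45,0],[19,-45,0],[19,-45,0],[19,-45,0],[19,-45,0]],"turn":[[0,0,-0.026],[0,0,0],[0,0,0],[0,0,0],[0,0,0],[0,0,0],[0,0,0],[0,0,0],[0,0,0]]}' -1 60
python3 -m creep '{"slide":[[19,-45,0],[19,-45,0],[19,-45,0],[19,-45,0],[19,-45,0],[19,-45,0],[19,-45,0],[19,-45,0],[18,-37,-20],[0,0,-40],[0,0,0]],"turn":[[0,0,0],[0,0,0],[0,0,0],[0,0,0],[0,0,0],[0,0,0],[0,0,0],[0,0,0],[0,0,0],[0,0,0],[0,0,0]]}'
python3 - <<'E'
from h import *
I=get_image("scene");T=get_image("top")
c=lambda I,x,y,w,h:cv2.resize(I[y:y+h,x:x+w],(400,300),interpolation=cv2.INTER_CUBIC)
cv2.imwrite("pics/a1.png",np.hstack([c(T["color"],345,190,160,120),c(I["color"],180,245,160,120)]))
s=arm.state();R=cv2.Rodrigues(s["ee_rot"])[0];print(R,s["tcp_pos"],s["q"])
E
```

```text
time: 1.1
tcp_pos: [0.3543, 0.1383, 0.1943]
ee_rot: [0.546, 3.093, 0.0]
contact_force: [1.5, -0.1, -0.4]
gripper_width: 1.001
grip_force: 0.0
time: 2.2
tcp_pos: [0.5202, -0.2552, 0.128]
ee_rot: [-0.548, -3.083, -0.009]
contact_force: [-1.9, 1.4, -1.2]
gripper_width: 0.997
grip_force: 0.0
[[-0.93947541  0.34260707 -0.00251999]
 [ 0.3426024   0.93947812  0.00210992]
 [ 0.00309035  0.00111886 -0.9999946 ]] [ 0.52302866 -0.2558863   0.13343748] [-6.58799026e-01  2.59084463e-01  1.64134750e+00  1.32721906e-04
  1.24444495e+00 -1.87994909e+00]
```

View pics/a1.png

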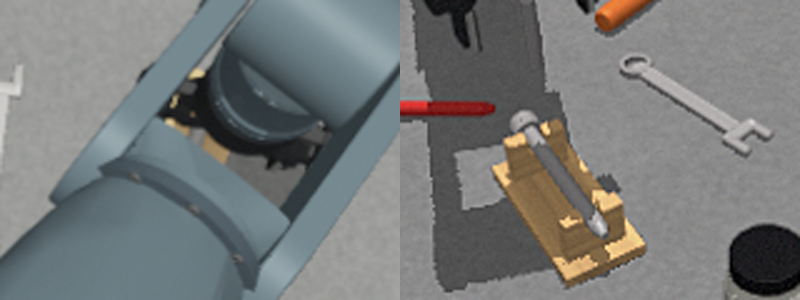

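The shaft lies undisturbed under the gripper. Carrying it to the bore with this yaw would run joint 6 out of range, so I'll give the tool a half turn first.

```bash
python3 -m creep '{"slide":[[0,0,0],[0,0,0],[0,0,0],[0,0,0],[0,0,0],[0,0,0],[0,0,0],[0,0,0],[0,0,0],[0,0,0],[0,0,0]],"turn":[[0,0,-0.1496],[0,0,-0.1496],[0,0,-0.1496],[0,0,-0.1496],[0,0,-0.1496],[0,0,-0.1496],[0,0,-0.1496],[0,0,-0.1496],[0,0,-0.1496],[0,0,-0.1496],[0,0,-0.1496]]}'
python3 -m creep '{"slide":[[0,0,0],[0,0,0],[0,0,0],[0,0,0],[0,0,0],[0,0,0],[0,0,0],[0,0,0],[0,0,0],[0,0,0],[0,0,0]],"turn":[[0,0,-0.1496],[0,0,-0.1496],[0,0,-0.1496],[0,0,-0.1496],[0,0,-0.1496],[0,0,-0.1496],[0,0,-0.1496],[0,0,-0.1496],[0,0,-0.1496],[0,0,-0.1496],[0,0,0]]}'
python3 -m creep '{"slide":[[0,-1,-40],[0,0,-40],[0,0,-20],[0,0,-10],[0,0,0]],"turn":[[0,0,0],[0,0,0],[0,0,0],[0,0,0],[0,0,0]]}'
python3 -c "
from h import *
s=arm.state();print(cv2.Rodrigues(s['ee_rot'])[0],s['tcp_pos'],s['q'],s['contact_force'])"
```

```text
time: 3.4
tcp_pos: [0.5252, -0.2566, 0.1374]
ee_rot: [2.64, 1.695, 0.002]
contact_force: [0.3, -0.1, -0.2]
gripper_width: 1.002
grip_force: 0.0
time: 4.5
tcp_pos: [0.5252, -0.2567, 0.1371]
ee_rot: [3.092, -0.546, 0.006]
contact_force: [-0.0, -0.1, -0.2]
gripper_width: 0.998
grip_force: 0.0
time: 5.0
tcp_pos: [0.5239, -0.2574, 0.0241]
ee_rot: [-3.094, 0.542, 0.001]
contact_force: [-0.4, -0.2, -0.4]
gripper_width: 1.004
grip_force: 0.0
[[ 9.40399274e-01 -3.40071819e-01 -6.02322675e-04]
 [-3.40071556e-01 -9.40399430e-01  4.99485066e-04]
 [-7.36284695e-04 -2.64882584e-04 -9.99999694e-01]] [ 0.52385888 -0.25736633  0.0240684 ] [-6.59894572e-01  4.05643973e-01  1.70016470e+00  2.94861699e-05
  1.03656606e+00  1.25787991e+00] [-0.35268907 -0.21674269 -0.39483873]
```

```bash
python3 -m creep '{"slide":[[0,0,0],[0,0,0],[0,0,0],[0,0,0],[0,0,0],[0,0,0],[0,0,0],[0,0,0]],"turn":[[0,0,0],[0,0,0],[0,0,0],[0,0,0],[0,0,0],[0,0,0],[0,0,0],[0,0,0]]}' 1 60
python3 -m creep '{"slide":[[0,0,5],[0,0,15],[0,0,40],[0,0,30],[0,0,0]],"turn":[[0,0,0],[0,0,0],[0,0,0],[0,0,0],[0,0,0]]}'
```

```text
time: 5.8
tcp_pos: [0.5239, -0.2578, 0.024]
ee_rot: [-3.094, 0.547, 0.0]
contact_force: [0.4, -1.1, 0.2]
gripper_width: 0.003
grip_force: 0.0
time: 6.3
tcp_pos: [0.5274, -0.2604, 0.1209]
ee_rot: [3.089, -0.546, 0.015]
contact_force: [1.0, 0.9, 0.7]
gripper_width: -0.005
grip_force: 0.0
```

Run:
```python
from h import *
I=get_image("scene");T=get_image("top")
c=lambda I,x,y,w,h:cv2.resize(I[y:y+h,x:x+w],(400,300),interpolation=cv2.INTER_CUBIC)
cv2.imwrite("pics/a2.png",np.hstack([c(T["color"],345,190,160,120),c(I["color"],180,225,160,120)]))
s=arm.state();print(s["tcp_pos"],s["gripper_width"],s["grip_force"])
```

```text
[ 0.52478653 -0.25847017  0.116145  ] -0.0028946024449168443 0.0
```

View pics/a2.png

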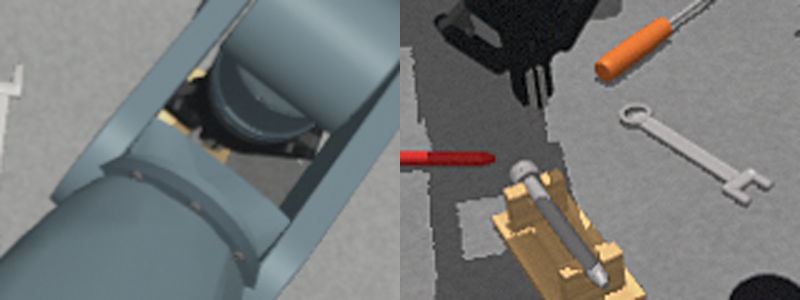

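The shaft still lies in the saddle and the shut fingers are at about (234,265) in the scene picture. I'll compare that with where the reported TCP should appear.

Run:
```python
from h import *
S=get_image("scene");s=arm.state();p=s["tcp_pos"]
print("tcp proj",proj(S,[p,p+[0,0,.019]]))
print("shaft pts proj",proj(S,[[.613,-.290,.042],[.524,-.2575,.042],[.4815,-.242,.042]]))
print(S["t"],S["R"])
I=cv2.resize(S["color"][235:355,180:300],(600,600),interpolation=cv2.INTER_CUBIC)
cv2.imwrite("pics/a3.png",I)
```

```text
tcp proj [[235.49215901 282.71521093]
 [234.40818635 275.14880867]]
shaft pts proj [[260.26446531 338.66591615]
 [239.58389266 309.89275573]
 [230.71968563 297.50315887]]
[-0.40442748 -0.1294573   1.39517391] [[ 0.78730305  0.61645554 -0.01168235]
 [ 0.34548672 -0.45677166 -0.8197552 ]
 [-0.5106788   0.64135967 -0.57259492]]
```

View pics/a3.png

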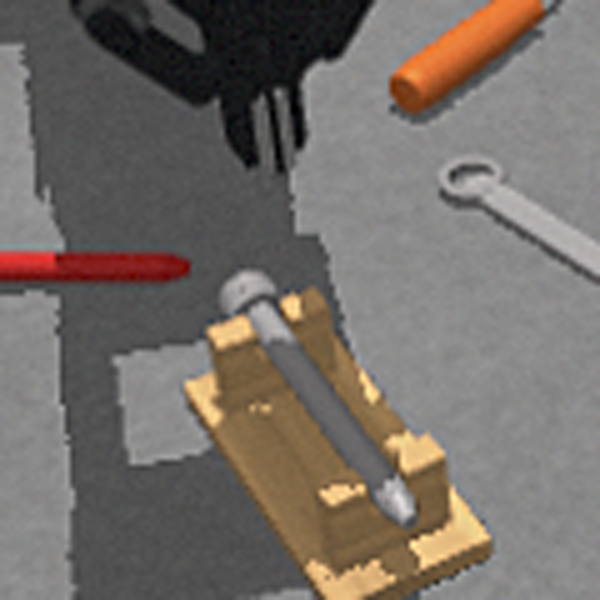

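Run:
```python
from h import *
g=np.mean([get_image("scene")["color"].astype(float) for _ in range(4)],0).mean(2).astype(int)
print("cols",list(range(222,246,2)))
for y in range(254,296,2): print(y,g[y,222:246:2])
```

```text
cols [222, 224, 226, 228, 230, 232, 234, 236, 238, 240, 242, 244]
254 [ 22  21  20  22  18  49  56 102  12  91 142 138]
256 [ 74  24  18  19  42 103   8  93  12  63 139 143]
258 [ 83  53  21  23  52  93   3  97  21  45 144 142]
260 [ 85  79  19  20  29  89  14  97  51  31 145 142]
262 [ 84  90  16  26  15  91  49  95  62  20 151 143]
264 [ 85  87  31  23  17  93  74  53  91  34 145 137]
266 [ 84  86  84  12  16  92  95  49  87 142 141 136]
268 [ 85  80  84  69  24  89  94  13  88 141 139 136]
270 [ 82  82  83  87  87  83  85  54 156 141 141 139]
272 [ 83  83  81  84  82  81  80  80 104 144 137 138]
274 [ 80  83  83  85  83  80  87  83  74 142 139 143]
276 [ 82  82  80  81  82  83  83  84 132 139 135 138]
278 [ 81  83  80  80  83  82  82  84  77 141 142 137]
280 [ 84  81  81  81  84  81  82  83  79 147 141 142]
282 [ 85  82  83  80  80  82  83  83  80  76  74 149]
284 [82 81 83 83 81 80 83 82 82 80 78 80]
286 [82 84 80 79 80 83 83 83 85 81 77 79]
288 [81 82 77 71 80 77 81 82 81 81 83 82]
290 [ 82  77 113 189 179 146  78  81  85  81  83  82]
292 [ 79 105 167 147 176 166 147  81  79  74 100  79]
294 [ 78 120 153 177 119  65  72 114 176 107 112 104]
```

Run:
```python
from h import *
S=get_image("scene")
p=np.array([.1826,.5446,.1933])
print(proj(S,[p,p+[0,0,.03],p+[0,0,.06],p+[.0135,.04,.013],p-[.0135,.04,-.013]]))
I=cv2.imread("pics/scene0.png")[30:150,290:390]
cv2.imwrite("pics/a4.png",cv2.resize(I,(500,600),interpolation=cv2.INTER_CUBIC))
```

```text
[[334.63201096 104.60558302]
 [334.73870639  95.90858435]
 [334.84544596  87.05392203]
 [344.72159385  98.70469845]
 [324.3709029  103.08127466]]
```

View pics/a4.png

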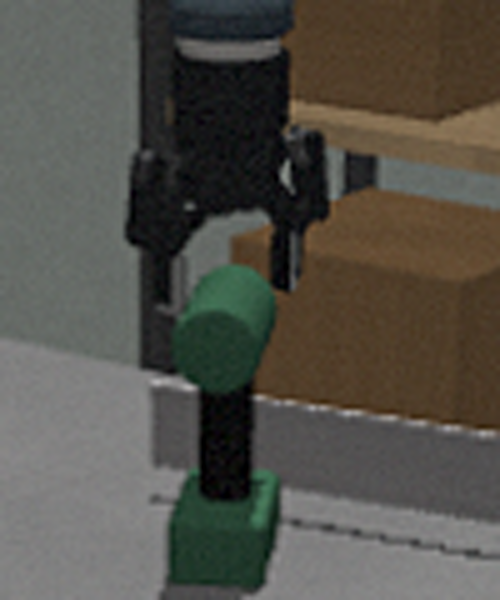

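At two poses and two yaws the fingertips stand about 33–36 mm higher than the reported TCP, while the static points triangulate well. So the fingers closed above the shaft. I'll go lower by that amount, watching the force, and check before closing.

```bash
python3 -m creep '{"slide":[[0,0,0],[0,0,0],[0,0,0],[0,0,0],[0,0,-30],[0,0,-40],[0,0,-25],[0,0,0]],"turn":[[0,0,0],[0,0,0],[0,0,0],[0,0,0],[0,0,0],[0,0,0],[0,0,0],[0,0,0]]}' -1 60
python3 -m creep '{"slide":[[0,0,-10],[0,0,-10],[0,0,-5],[0,0,0]],"turn":[[0,0,0],[0,0,0],[0,0,0],[0,0,0]]}'
python3 - <<'E'
from h import *
S=get_image("scene")
I=S["color"][235:355,180:300]
cv2.imwrite("pics/a5.png",cv2.resize(I,(600,600),interpolation=cv2.INTER_CUBIC))
p=arm.state()["tcp_pos"];print(p,arm.state()["contact_force"],(proj(S,[p+[0,0,.033]])-[180,235])*5)
E
```

```text
time: 7.5
tcp_pos: [0.521, -0.2556, 0.0151]
ee_rot: [-3.09, 0.546, 0.011]
contact_force: [-0.8, 0.4, -0.1]
gripper_width: 1.002
grip_force: 0.0
time: 7.9
tcp_pos: [0.5238, -0.2578, -0.0061]
ee_rot: [-3.094, 0.547, 0.001]
contact_force: [-0.1, 0.3, -0.5]
gripper_width: 1.002
grip_force: 0.0
[ 0.52409318 -0.25794705 -0.00567986] [ 0.39296341 -0.3410975   0.63866891] [[301.11070548 401.16027182]]
```

View pics/a5.png

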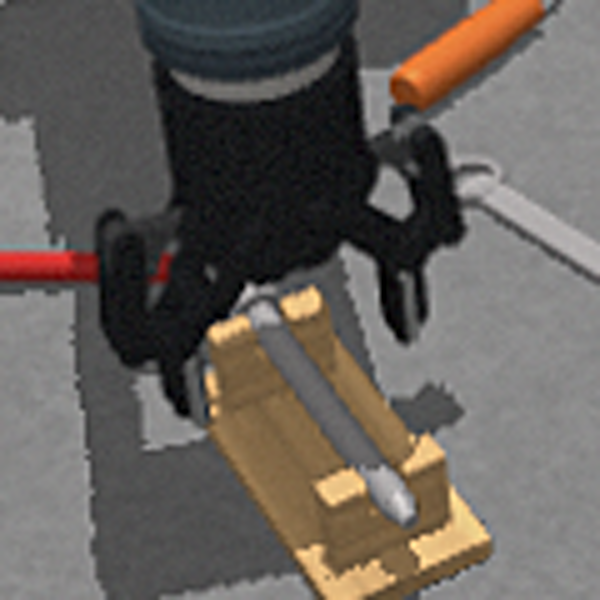

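The open fingers straddle the shaft between the uprights, with tips near crop (185,415) and (405,340) and no contact force. That agrees with the vertical offset, since a sideways one would have hit an upright. Lowering 4 mm more and closing.

```bash
python3 -m creep '{"slide":[[0,0,-4],[0,0,0],[0,0,0],[0,0,0],[0,0,0],[0,0,0],[0,0,0],[0,0,0]],"turn":[[0,0,0],[0,0,0],[0,0,0],[0,0,0],[0,0,0],[0,0,0],[0,0,0],[0,0,0]]}' 1 60
python3 -c "
from h import *
s=arm.state();print(s['ft_torque'],s['contact_force'])"
```

```text
time: 8.75
tcp_pos: [0.5242, -0.2579, -0.0096]
ee_rot: [3.094, -0.547, 0.001]
contact_force: [0.0, 0.6, 2.9]
gripper_width: 0.139
grip_force: 58.5
[0.18424949 0.07666739 0.00904319] [0.00577259 0.57221689 2.94131865]
```

Gripped: 58 N, opening fits the shank. Lift, then swing to the bore with a turn of +1.755 rad.

```bash
python3 -m creep '{"slide":[[0,0,5],[0,0,10],[0,0,20],[0,0,25],[0,0,20],[0,0,0],[0,0,0]],"turn":[[0,0,0],[0,0,0],[0,0,0],[0,0,0],[0,0,0],[0,0,0],[0,0,0]]}'
python3 -m creep '{"slide":[[-2,20,0],[-2,23,0],[-2,23,0],[-2,23,0],[-2,23,0],[-3,23,0],[-3,23,0],[-3,23,0],[-3,23,0],[-2,24,0],[-2,24,0],[-2,23,0]],"turn":[[0,0,0.146],[0,0,0.146],[0,0,0.146],[0,0,0.146],[0,0,0.146],[0,0,0.146],[0,0,0.147],[0,0,0.147],[0,0,0.147],[0,0,0.147],[0,0,0.147],[0,0,0.147]]}'
python3 -m creep '{"slide":[[0,0,-10],[0,0,-20],[0,0,-12],[0,0,0],[0,0,0]],"turn":[[0,0,0],[0,0,0],[0,0,0],[0,0,0],[0,0,0]]}'
python3 - <<'E'
from h import *
S=get_image("scene");T=get_image("top")
c=lambda I,x,y,w,h,W,H:cv2.resize(I[y:y+h,x:x+w],(W,H),interpolation=cv2.INTER_CUBIC)
cv2.imwrite("pics/S6.png",S["color"]);cv2.imwrite("pics/T6.png",T["color"])
cv2.imwrite("pics/a6.png",np.hstack([c(S["color"],275,175,100,150,400,600),c(T["color"],205,205,100,150,400,600)]))
s=arm.state();R=cv2.Rodrigues(s["ee_rot"])[0];print(R,s["tcp_pos"],s["q"],s["contact_force"],s["ft_torque"],s["grip_force"])
E
```

```text
time: 9.45
tcp_pos: [0.5239, -0.258, 0.0702]
ee_rot: [3.093, -0.547, 0.001]
contact_force: [-0.1, 0.4, -1.8]
gripper_width: 0.136
grip_force: 58.4
time: 10.65
tcp_pos: [0.4943, 0.0184, 0.0684]
ee_rot: [-2.387, -2.039, 0.003]
contact_force: [0.1, 0.4, -2.1]
gripper_width: 0.143
grip_force: 58.5
time: 11.15
tcp_pos: [0.4954, 0.0167, 0.0274]
ee_rot: [-2.395, -2.031, 0.002]
contact_force: [-0.7, 0.6, -2.5]
gripper_width: 0.138
grip_force: 58.6
[[ 1.62823565e-01  9.86654878e-01  7.99065632e-04]
 [ 9.86655199e-01 -1.62823454e-01 -2.02739844e-04]
 [-6.99276299e-05  8.21413084e-04 -9.99999660e-01]] [0.49649328 0.0166746  0.0285486 ] [-2.05812792e-01  2.31354103e-01  1.92414756e+00 -4.21896806e-05
  9.85267352e-01 -4.22377835e-02] [-1.18944575  0.25092907 -1.92746473] [-0.02500645  0.02765896  0.0288359 ] 58.57227444648743
```

View pics/a6.png

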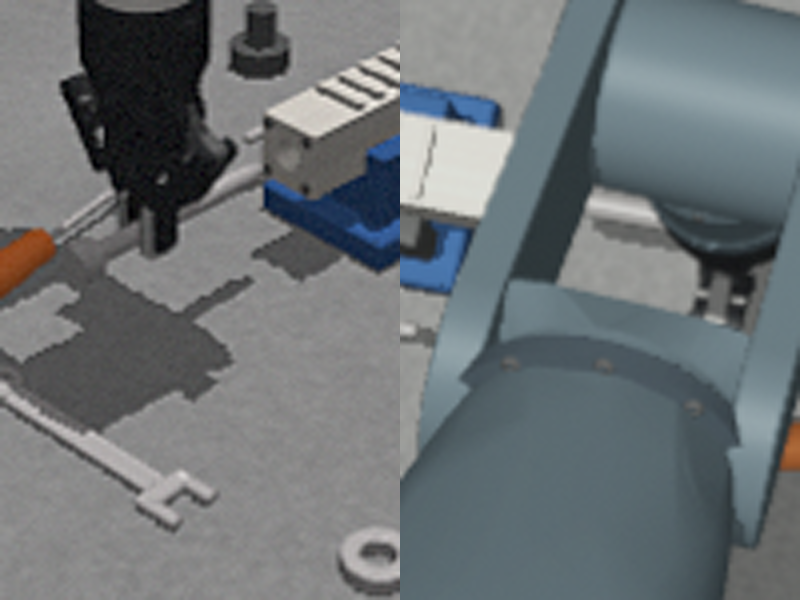

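The shaft points at the bore from about 25 mm out, with the bore at scene (347,213) and the tip at about (341,218). It looks slightly low. I'll measure the offset in the image.

Run:
```python
from h import *
np.set_printoptions(precision=2,suppress=True,linewidth=200)
S=get_image("scene")
d=np.array([.1628,.9867,0]);g=np.array([.4965,.0167,.080]);m=np.array([.5152,.134,.08])
print("proj shaft s=40,60,80,95:",proj(S,[g+d*s for s in(.04,.06,.08,.095)]))
print("proj bore",proj(S,[m]))
for k in (m+[.01,0,0],m+[0,.01,0],m+[0,0,.01]): print("per cm",proj(S,[k])-proj(S,[m]))
I=cv2.imread("pics/S6.png").mean(2).astype(int)
print("cols",list(range(322,362)))
for y in range(200,236): print(y,I[y,322:362])
```

```text
proj shaft s=40,60,80,95: [[323.45 225.18]
 [329.29 222.19]
 [335.01 219.26]
 [339.22 217.1 ]]
proj bore [[345.6  213.64]]
per cm [[3.23 1.23]]
per cm [[ 2.22 -1.61]]
per cm [[ 0.11 -3.37]]
cols [322, 323, 324, 325, 326, 327, 328, 329, 330, 331, 332, 333, 334, 335, 336, 337, 338, 339, 340, 341, 342, 343, 344, 345, 346, 347, 348, 349, 350, 351, 352, 353, 354, 355, 356, 357, 358, 359, 360, 361]
200 [ 24  25  11  50 113 143 139 137 137 139 143 140 138 137 139 138 136 139 139 139 133 134 141 155 187 207 201 201 200 202 199 201 203 206 208 217 203 156  98  80]
201 [ 49  49  19  43 108 145 139 136 132 138 136 137 140 139 137 134 135 137 136 142 140 157 187 206 204 202 201 200 202 201 203 202 205 205 200 199 208 212 204 158]
202 [ 50  50  24  17  94 144 138 140 140 135 138 138 138 139 140 137 139 139 134 151 190 209 204 200 202 201 200 204 199 201 201 201 201 198 204 205 201 205 205 212]
203 [ 42  52  40  19  91 150 140 142 142 141 142 140 138 134 138 137 136 141 129 135 185 201 206 205 202 201 200 202 201 204 200 197 197 201 199 198 201 201 203 207]
204 [ 42  64  55  41 100 146 141 139 139
[... 4571 characters left out ...]
 42  49  46  42  43  43  51  54  60]
232 [135 135 132 136 131 133 133 132 136 139 139 139 140 135 134 133 134 133 129 134 135 134 139 142 143 124  82  80  67  52  45  40  39  38  44  42  45  41  45  62]
233 [130 134 134 137 137 139 137 134 136 136 137 135 137 135 137 137 136 138 138 140 139 144 143 134 118  69  76  79  80  80  66  47  41  39  48  47  46  43  43  41]
234 [133 136 137 135 140 138 141 140 142 138 137 139 143 139 141 140 137 134 138 140 137 130 117  66  74  79  79  81  80  83  84  77  58  47  40  35  42  46  44  38]
235 [138 136 138 140 139 141 139 139 138 139 140 139 137 136 142 139 141 142 140 130 111  64  73  76  78  81  85  78  83  84  77  83  83  70  47  46  37  43  39  43]
```

The shaft's image line passes within 0.5 px (about 1.5 mm) of the bore centre and matches its projected line, so it is aligned well enough for the tapered tip. Advancing along the axis and watching the force.

```bash
python3 -m creep '{"slide":[[1.5,10,0],[1.5,10,0],[1.5,5,0],[1,5,0],[1,5,0],[1,5,0],[0,0,0]],"turn":[[0,0,0],[0,0,0],[0,0,0],[0,0,0],[0,0,0],[0,0,0],[0,0,0]]}'
python3 -c "
from h import *
s=arm.state();print(s['tcp_pos'],s['contact_force'],s['ft_torque'])"
```

```text
time: 12.0
tcp_pos: [0.5035, 0.0578, 0.028]
ee_rot: [-2.394, -2.035, -0.0]
contact_force: [-0.6, -0.1, -1.9]
gripper_width: 0.141
grip_force: 58.6
[0.50348662 0.05775403 0.02804764] [-0.64775815 -0.07503368 -1.91190645] [ 0.00442638 -0.0362827  -0.005186  ]
```

```bash
python3 -m creep '{"slide":[[1,5,0],[1,5,0],[1,6,0],[1,6,0],[0,0,0]],"turn":[[0,0,0],[0,0,0],[0,0,0],[0,0,0],[0,0,0]]}'
python3 -m creep '{"slide":[[1,6,0],[1,6,0],[1,6,0],[1,6,0],[1,6,0],[0,0,0],[0,0,0]],"turn":[[0,0,0],[0,0,0],[0,0,0],[0,0,0],[0,0,0],[0,0,0],[0,0,0]]}'
python3 -c "
from h import *
s=arm.state();print(s['tcp_pos'],s['contact_force'],s['ft_torque'])"
```

```text
time: 12.5
tcp_pos: [0.5075, 0.0799, 0.0281]
ee_rot: [-2.394, -2.035, -0.0]
contact_force: [-0.2, -0.6, -1.4]
gripper_width: 0.139
grip_force: 58.6
time: 13.2
tcp_pos: [0.5124, 0.1093, 0.028]
ee_rot: [2.394, 2.034, -0.0]
contact_force: [-1.2, -0.4, -2.7]
gripper_width: 0.138
grip_force: 58.6
[0.51239972 0.10930657 0.02804349] [-1.22465418 -0.38942879 -2.70444908] [ 0.04195892 -0.00130823  0.02162042]
```

About 70 mm is in, with no force. Release, go back 30 mm, drop 3 mm for the droop, and regrip near the collar.

```bash
python3 -m creep '{"slide":[[0,0,-1],[0,0,0],[0,0,0],[0,0,0],[0,0,0],[0,0,0]],"turn":[[0,0,0],[0,0,0],[0,0,0],[0,0,0],[0,0,0],[0,0,0]]}' -1
python3 -m creep '{"slide":[[-1.5,-10,-1],[-1.5,-10,-1],[-2,-9.5,0],[0,0,0],[0,0,0]],"turn":[[0,0,0],[0,0,0],[0,0,0],[0,0,0],[0,0,0]]}'
python3 - <<'E'
from h import *
S=get_image("scene")
cv2.imwrite("pics/a7.png",cv2.resize(S["color"][180:270,270:390],(800,600),interpolation=cv2.INTER_CUBIC))
s=arm.state();print(s['tcp_pos'],s['contact_force'])
p=s['tcp_pos'];print((proj(S,[[p[0],p[1],.076],[.516,.1336,.08]])-[270,180])*6.667)
E
```

```text
time: 13.8
tcp_pos: [0.5125, 0.1091, 0.0271]
ee_rot: [2.395, 2.034, 0.0]
contact_force: [-0.1, 0.0, -0.2]
gripper_width: 1.0
grip_force: 0.0
time: 14.3
tcp_pos: [0.5075, 0.0791, 0.0251]
ee_rot: [-2.396, -2.032, -0.0]
contact_force: [-0.4, -0.0, 0.4]
gripper_width: 0.998
grip_force: 0.0
[0.50750523 0.07941424 0.02516805] [0.22569036 0.64247895 0.68913805]
[[403.43010769 287.40881758]
 [505.14420025 225.35904724]]
```

View pics/a7.png

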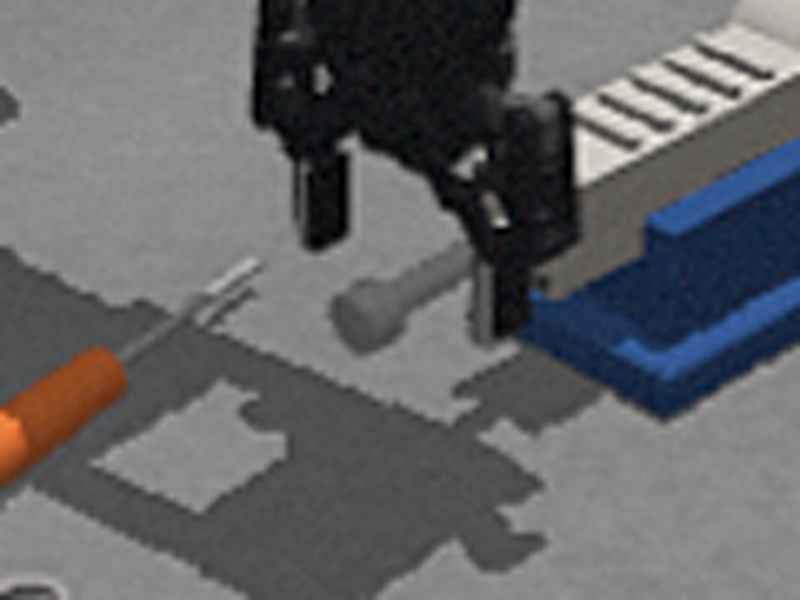

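The shaft rests in the bore, drooping slightly, with its collar at about crop (370,310). The grip point is roughly 10–14 mm ahead of the collar's front face, so I'll go 5 mm forward and 2 mm down to keep the pads off the collar, then close.

```bash
python3 -m creep '{"slide":[[1,5,-2],[0,0,0],[0,0,0],[0,0,0],[0,0,0],[0,0,0],[0,0,0],[0,0,0]],"turn":[[0,0,0],[0,0,0],[0,0,0],[0,0,0],[0,0,0],[0,0,0],[0,0,0],[0,0,0]]}' 1 60
python3 -m creep '{"slide":[[0,0,1],[0,0,1],[0,0,1],[0,0,1],[0,0,0],[0,0,0]],"turn":[[0,0,0],[0,0,0],[0,0,0],[0,0,0],[0,0,0],[0,0,0]]}'
python3 - <<'E'
from h import *
s=arm.state();print(s['tcp_pos'],s['contact_force'],s['ft_torque'])
S=get_image("scene");cv2.imwrite("pics/S8.png",S["color"])
g=S["color"].mean(2).astype(int)
print("cols",list(range(314,342)))
for y in range(214,240): print(y,g[y,314:342])
E
```

```text
time: 15.15
tcp_pos: [0.5085, 0.0847, 0.0231]
ee_rot: [-2.394, -2.034, -0.0]
contact_force: [-0.6, 0.3, 1.1]
gripper_width: 0.133
grip_force: 58.4
time: 15.75
tcp_pos: [0.5082, 0.0845, 0.0269]
ee_rot: [-2.394, -2.034, 0.001]
contact_force: [0.1, -0.2, -3.7]
gripper_width: 0.136
grip_force: 58.4
[0.50815784 0.0845468  0.02686919] [ 0.10260052 -0.18964724 -3.74541969] [-0.34203574  0.08833768  0.01096173]
cols [314, 315, 316, 317, 318, 319, 320, 321, 322, 323, 324, 325, 326, 327, 328, 329, 330, 331, 332, 333, 334, 335, 336, 337, 338, 339, 340, 341]
214 [136 129 135 133 132 133 138 138 139 142 134  93  67  92  49  15  17   7
  22  30  11  25  21  19  18  28  21  27]
215 [134 128 131 133 131 136 131 140 135 140 133  90  58  72   8  15  19  12
  22  20  14  16  22  23  22  24  15  15]
216 [131 134 134 132 127 131 138 134 133 137 128  90  60  79  10  22  12  28
  46  28  14  16  28  22  23  17  24  36]
217 [136 132 135 131 136 133 133 137 133 138 132  90  58  79   7  16  13  44
  79  75  34  14  19   9  16  19  43  82]
218 [134 132 129 129 130 133 137 137 138 138 135  92  62  76   0  17   
[... 1846 characters left out ...]
 96 134 133 138 134 135 135 138 139 137 138 140 139 137 137 135
 135 139 137 138 142 141 134 137 135 137]
235 [ 79  75  71  67  96 133 135 138 137 138 137 137 139 137 139 135 136 136
 137 136 136 137 135 137 140 142 138 129]
236 [ 78  79  77  77  75  69  95 132 128 136 143 135 138 136 132 134 134 131
 135 137 132 135 135 136 138 134 116  72]
237 [ 83  80  75  78  80  77  73  73  65  91 135 128 130 137 134 132 134 135
 136 138 140 134 136 135 106  66  74  79]
238 [ 79  81  79  77  77  81  77  74  78  75  71  69  94 135 129 132 137 137
 135 133 133 137 137 120  64  70  72  75]
239 [ 80  79  81  78  80  80  79  75  81  77  79  78  76  70  65  95 135 131
 130 138 136 136 138 123  86  91  93  90]
```

```bash
python3 -m creep '{"slide":[[1,5,0.3],[1,5,0.2],[0,0,0]],"turn":[[0,0,0],[0,0,0],[0,0,0]]}'
python3 - <<'E'
from h import *
np.set_printoptions(precision=2,suppress=True)
s=arm.state();print(s['tcp_pos']*1000,s['contact_force'],s['ft_torque'])
S=get_image("scene");d=np.array([.1628,.9867,0]);m=np.array([.516,.1336,.08])
print("S8 expected rear face centre, level",proj(S,[m-d*.086]))
E
```

```text
time: 16.1
tcp_pos: [0.5106, 0.0955, 0.0277]
ee_rot: [-2.394, -2.034, -0.001]
contact_force: [-0.2, -0.4, -4.6]
gripper_width: 0.139
grip_force: 58.4
[510.62  95.48  27.69] [-0.19 -0.37 -4.56] [-0.19  0.    0.04]
S8 expected rear face centre, level [[321.3  226.35]]
```

```bash
python3 -m creep '{"slide":[[1,6,0],[1,6,0],[0,0,0]],"turn":[[0,0,0],[0,0,0],[0,0,0]]}'
python3 -m creep '{"slide":[[1,6,0],[1,5,0],[0,0,0]],"turn":[[0,0,0],[0,0,0],[0,0,0]]}'
python3 - <<'E'
from h import *
np.set_printoptions(precision=2,suppress=True)
s=arm.state();print(s['tcp_pos']*1000,s['contact_force'],s['ft_torque'])
S=get_image("scene");p=s['tcp_pos']
g=S["color"].mean(2).astype(int); print("cols",list(range(322,350)))
for y in range(206,234): print(y,*g[y,322:350])
E
```

```text
time: 16.45
tcp_pos: [0.5126, 0.1075, 0.0276]
ee_rot: [-2.394, -2.035, -0.001]
contact_force: [0.1, 0.0, -3.3]
gripper_width: 0.139
grip_force: 58.4
time: 16.75
tcp_pos: [0.5145, 0.1184, 0.0276]
ee_rot: [-2.394, -2.034, -0.0]
contact_force: [0.1, 0.9, -3.7]
gripper_width: 0.138
grip_force: 58.4
[514.49 118.37  27.58] [ 0.14  0.9  -3.7 ] [-0.1   0.14  0.04]
cols [322, 323, 324, 325, 326, 327, 328, 329, 330, 331, 332, 333, 334, 335, 336, 337, 338, 339, 340, 341, 342, 343, 344, 345, 346, 347, 348, 349]
206 135 135 135 137 141 135 137 133 131 134 134 126 75 17 17 19 13 20 28 19 16 22 13 19 18 21 21 25
207 137 136 130 135 136 137 131 132 135 132 139 144 129 46 26 26 20 27 18 22 20 21 23 16 23 16 19 25
208 135 135 136 134 134 136 137 135 134 132 133 135 135 97 50 71 46 16 21 16 21 17 23 25 22 20 21 18
209 136 135 131 133 130 134 136 135 135 134 133 138 132 93 64 91 46 15 19 20 10 20 23 25 15 23 22 15
210 134 134 133 134 138 131 136 136 136 134 139 138 135 92 57 73 7 13 12 21 34 19 25 28 15 24 13 16
211 133 130 134 137 138 141 134 137 138 133 135 137 131 93 61 74 12 13 12 47 60 29 23 11 14 
[... 1546 characters left out ...]
 138 138 139 134 137 134 139 123 85 75 48 38 39 36 38 41 42 42
228 129 137 134 136 130 134 137 134 135 134 138 137 134 130 133 132 133 136 143 134 83 52 44 43 41 45 42 42
229 93 129 129 138 138 139 137 135 136 140 135 139 139 136 136 134 136 135 135 141 131 93 88 47 42 32 38 46
230 73 67 94 129 129 141 137 138 136 138 136 135 131 128 134 135 138 137 137 137 135 147 130 89 75 46 42 45
231 75 76 72 69 90 133 128 129 133 141 144 139 136 131 133 135 132 138 130 133 132 133 137 140 131 88 65 52
232 78 80 78 76 73 71 66 68 94 138 133 135 142 134 134 132 131 130 132 134 135 132 135 141 142 121 79 81
233 75 76 80 78 82 78 75 74 70 75 71 94 131 135 140 137 135 138 137 135 140 144 139 136 114 72 71 79
```

About 104 mm is in, with the pads 4 mm from the housing. Regrip 5 mm closer to the collar and push a little further.

```bash
python3 -m creep '{"slide":[[0,0,0],[0,0,0],[0,0,0],[0,0,0],[-1,-5,0],[0,0,0],[0,0,0]],"turn":[[0,0,0],[0,0,0],[0,0,0],[0,0,0],[0,0,0],[0,0,0],[0,0,0]]}' -1
python3 -m creep '{"slide":[[0,0,0],[0,0,0],[0,0,0],[0,0,0],[0,0,0],[0,0,0],[0,0,0]],"turn":[[0,0,0],[0,0,0],[0,0,0],[0,0,0],[0,0,0],[0,0,0],[0,0,0]]}' 1 60
python3 -m creep '{"slide":[[0.5,3,0],[0.5,3,0],[0,1,0],[0,0,0],[0,0,0]],"turn":[[0,0,0],[0,0,0],[0,0,0],[0,0,0],[0,0,0]]}'
```

```text
time: 17.5
tcp_pos: [0.5134, 0.1124, 0.0276]
ee_rot: [-2.395, -2.033, -0.0]
contact_force: [0.2, -0.2, -0.2]
gripper_width: 0.993
grip_force: 0.0
time: 18.2
tcp_pos: [0.5134, 0.1127, 0.0277]
ee_rot: [-2.394, -2.034, 0.0]
contact_force: [-0.8, 0.0, 0.9]
gripper_width: 0.142
grip_force: 58.4
time: 18.7
tcp_pos: [0.5146, 0.1199, 0.0277]
ee_rot: [-2.394, -2.034, -0.001]
contact_force: [-0.0, 0.6, 2.5]
gripper_width: 0.139
grip_force: 58.5
```

About 111 mm in. Release, back off behind the collar, shut the fingers and press on the collar's rear face.

```bash
python3 -m creep '{"slide":[[0,0,0],[0,0,0],[0,0,0],[0,0,0],[-1.5,-9,0],[-1.5,-9,0],[-1.5,-9,0],[-1.5,-9,0],[-1.5,-9.5,0],[-1.5,-9.5,0],[0,0,0]],"turn":[[0,0,0],[0,0,0],[0,0,0],[0,0,0],[0,0,0],[0,0,0],[0,0,0],[0,0,0],[0,0,0],[0,0,0],[0,0,0]]}' -1
python3 -m creep '{"slide":[[0,0,0],[0,0,0],[0,0,0],[0,0,0],[0,0,0],[0,0,0],[0,0,0],[0,0,0]],"turn":[[0,0,0],[0,0,0],[0,0,0],[0,0,0],[0,0,0],[0,0,0],[0,0,0],[0,0,0]]}' 1 60
python3 -m creep '{"slide":[[0.5,4,0],[0.5,4,0],[0.5,4,0],[0.5,4,0],[0.5,4,0],[0,0,0]],"turn":[[0,0,0],[0,0,0],[0,0,0],[0,0,0],[0,0,0],[0,0,0]]}'
```

```text
time: 19.8
tcp_pos: [0.5053, 0.0633, 0.0276]
ee_rot: [2.396, 2.032, -0.0]
contact_force: [1.0, 0.0, -0.2]
gripper_width: 0.999
grip_force: 0.0
time: 20.6
tcp_pos: [0.5055, 0.0647, 0.0276]
ee_rot: [2.394, 2.034, 0.0]
contact_force: [0.5, 0.1, 0.2]
gripper_width: -0.001
grip_force: 0.0
time: 21.2
tcp_pos: [0.508, 0.0852, 0.0276]
ee_rot: [-2.394, -2.034, -0.0]
contact_force: [0.1, 0.1, 0.8]
gripper_width: 0.001
grip_force: 0.0
```

Run:
```python
from h import *
np.set_printoptions(precision=2,suppress=True)
s=arm.state();print(s['tcp_pos']*1000,s['contact_force'],s['ft_torque'])
S=get_image("scene")
g=S["color"].mean(2).astype(int); print("cols",list(range(322,354)))
for y in range(206,234): print(y,*g[y,322:354])
```

```text
[507.99  85.23  27.6 ] [0.06 0.08 0.84] [-0.    0.01 -0.01]
cols [322, 323, 324, 325, 326, 327, 328, 329, 330, 331, 332, 333, 334, 335, 336, 337, 338, 339, 340, 341, 342, 343, 344, 345, 346, 347, 348, 349, 350, 351, 352, 353]
206 15 12 24 24 22 12 24 19 20 17 23 18 14 21 21 26 13 12 37 45 21 23 20 20 15 18 21 19 14 61 160 215
207 16 13 16 18 4 19 18 23 13 26 24 23 17 18 17 26 19 22 28 33 23 15 24 17 21 11 21 15 45 153 217 206
208 68 69 65 27 13 24 18 25 14 17 9 20 21 21 28 17 20 22 18 21 20 22 23 19 19 20 25 27 80 144 186 202
209 146 152 136 80 11 19 26 19 25 23 21 22 16 26 25 23 25 25 9 13 17 28 21 25 13 13 42 77 86 58 83 123
210 134 134 143 128 1 18 16 21 20 19 15 21 25 25 25 28 28 21 27 21 19 21 14 13 12 42 80 92 64 34 65 84
211 132 131 143 124 20 13 23 20 19 25 23 15 19 24 18 23 12 15 28 24 28 16 13 22 48 84 106 94 79 35 58 85
212 133 134 139 130 84 25 12 20 18 12 24 25 12 24 22 16 23 24 22 16 13 12 12 78 124 118 105 96 89 73 75 92
213 140 136 137 141 129 62 45 52 23 24 18 20 6 18 15 23 13 21 13 17 29 60 97 148 191 155 96 96 94 94 92 93
214 138 138 140 139 128 73 88 94 36 25 19 1
[... 1501 characters left out ...]
 142 125 125 142 140 134 132 134 135 143 133 83 47 47 41 35 41 46 38 35 44 40 48
229 135 132 131 133 136 139 139 137 135 140 142 145 138 134 134 137 137 136 136 143 132 91 89 52 40 38 37 43 38 41 41 39
230 131 135 131 137 134 132 137 135 136 137 137 137 130 131 135 136 136 138 133 134 140 144 128 88 76 45 39 40 41 45 41 45
231 134 130 130 134 130 131 132 132 136 141 133 135 133 133 131 136 132 131 132 134 130 129 137 143 135 88 65 50 48 42 42 43
232 133 135 135 134 131 131 133 129 133 136 136 137 138 131 136 130 132 134 131 130 134 134 138 141 145 120 82 79 67 57 43 37
233 131 132 133 135 136 137 136 135 131 135 133 138 133 139 132 133 135 133 134 137 140 141 137 135 115 69 77 81 77 78 64 45
```

```bash
python3 -m creep '{"slide":[[0.5,3,0],[0.5,3,0],[0.5,3,0],[0.5,3,0],[0,0,0]],"turn":[[0,0,0],[0,0,0],[0,0,0],[0,0,0],[0,0,0]]}'
python3 -m creep '{"slide":[[0.5,2,0],[0.5,2,0],[0,2,0],[0,0,0]],"turn":[[0,0,0],[0,0,0],[0,0,0],[0,0,0]]}'
python3 -m creep '{"slide":[[0.5,1,0],[0,1,0],[0,0,0]],"turn":[[0,0,0],[0,0,0],[0,0,0]]}'
```

```text
time: 21.75
tcp_pos: [0.51, 0.0971, 0.0276]
ee_rot: [-2.394, -2.034, -0.0]
contact_force: [-0.4, 0.7, 0.1]
gripper_width: 0.0
grip_force: 0.0
time: 22.15
tcp_pos: [0.5109, 0.1029, 0.0276]
ee_rot: [-2.394, -2.034, -0.0]
contact_force: [-0.6, -0.5, 0.3]
gripper_width: -0.004
grip_force: 0.0
time: 22.45
tcp_pos: [0.5115, 0.1047, 0.0276]
ee_rot: [-2.394, -2.034, -0.0]
contact_force: [0.8, 0.6, -0.3]
gripper_width: -0.005
grip_force: 0.0
```

Near the end; continue in small steps until contact force shows.

```bash
python3 -m creep '{"slide":[[0,1,0],[0.5,1,0],[0,0,0]],"turn":[[0,0,0],[0,0,0],[0,0,0]]}' | sed -n '2p;4p'
python3 -m creep '{"slide":[[0,1,0],[0.5,1,0],[0,0,0]],"turn":[[0,0,0],[0,0,0],[0,0,0]]}'| sed -n '2p;4p'
python3 -m creep '{"slide":[[0,1,0],[0,0,0]],"turn":[[0,0,0],[0,0,0]]}'| sed -n '2p;4p'
python3 - <<'E'
from h import *
S=get_image("scene")
g=S["color"].mean(2).astype(int); print("cols",list(range(330,354)))
for y in range(206,228): print(y,*g[y,330:354])
E
```

```text
tcp_pos: [0.512, 0.1068, 0.0276]
contact_force: [0.6, 0.7, 0.2]
tcp_pos: [0.512, 0.1076, 0.0276]
contact_force: [-2.4, -6.2, 0.9]
tcp_pos: [0.512, 0.1075, 0.0276]
contact_force: [-2.6, -10.6, 3.0]
cols [330, 331, 332, 333, 334, 335, 336, 337, 338, 339, 340, 341, 342, 343, 344, 345, 346, 347, 348, 349, 350, 351, 352, 353]
206 148 134 73 6 21 25 25 21 22 21 24 21 22 24 12 22 27 25 18 22 22 14 21 8
207 138 138 100 6 16 22 21 20 22 22 21 23 29 26 23 20 20 20 23 30 15 22 12 23
208 136 139 122 18 15 20 20 19 20 23 17 22 17 17 19 21 17 13 20 17 16 14 33 68
209 135 137 126 74 18 24 16 19 18 16 27 21 17 17 20 25 19 13 9 23 23 23 74 109
210 135 134 147 125 51 70 40 10 17 23 19 19 22 23 25 19 14 25 20 38 44 26 64 97
211 136 135 142 122 57 92 69 36 17 15 26 8 14 22 21 18 20 47 69 75 84 34 55 86
212 135 136 143 115 49 74 55 70 54 32 18 21 16 24 20 29 57 88 110 101 92 74 79 90
213 133 139 144 114 38 77 54 78 95 76 14 19 27 16 26 79 114 105 102 99 93 93 92 88
214 136 137 145 118 38 76 47 74 90 72 20 20 16 23 25 73 107 100 100 94 93 89 91 89
215 137 134 142 121 37 73 36 75 83 58 7 17 15 18 25 67 100
[... 308 characters left out ...]
9 16 56 78 74 81 83 93 91 86 93
220 136 135 136 130 92 66 39 76 84 59 8 18 17 22 26 58 73 83 90 88 83 87 89 93
221 135 138 137 137 119 65 37 77 83 52 13 20 18 26 62 85 95 91 93 86 66 53 80 94
222 135 134 140 141 128 70 36 73 85 56 25 26 38 67 91 93 96 91 92 84 49 24 66 94
223 135 131 134 138 131 109 80 89 79 76 64 56 59 41 59 76 84 97 93 97 77 43 75 94
224 133 133 137 135 142 144 139 119 99 104 112 50 40 40 35 47 63 76 88 92 83 72 82 88
225 134 134 133 138 136 142 138 138 136 141 128 28 36 38 39 38 34 45 58 60 47 51 57 55
226 134 131 131 135 134 133 137 140 145 141 112 36 31 44 44 41 46 39 41 43 56 55 53 53
227 131 131 135 137 136 134 133 134 136 127 85 72 46 40 35 42 44 39 42 46 47 48 47 56
```

Firm stop where expected: grip point 26.5 mm before the mouth (about 27 expected), and the shank is no longer visible. One more press, then back off.

```bash
python3 -m creep '{"slide":[[0,1,0],[0,0.5,0],[0,0,0]],"turn":[[0,0,0],[0,0,0],[0,0,0]]}'| sed -n '2p;4p'
python3 -m creep '{"slide":[[-0.5,-4,0],[-1,-8,0],[-3,-20,0],[-3,-20,10],[0,-30,40],[0,-30,40],[0,0,0],[0,0,0]],"turn":[[0,0,0],[0,0,0],[0,0,0],[0,0,0],[0,0,0],[0,0,0],[0,0,0],[0,0,0]]}'
python3 - <<'E'
from h import *
S=get_image("scene");T=get_image("top")
c=lambda I,x,y,w,h,W,H:cv2.resize(I[y:y+h,x:x+w],(W,H),interpolation=cv2.INTER_CUBIC)
cv2.imwrite("pics/fin.png",np.vstack([c(S["color"],310,180,100,50,800,400),cv2.resize(S["color"][130:400,100:480],(280,200),interpolation=cv2.INTER_AREA).repeat(1,0) if 0 else c(S["color"],100,130,380,95,800,200)]))
E
```

```text
tcp_pos: [0.512, 0.1075, 0.0276]
contact_force: [-2.8, -17.9, 2.8]
time: 24.4
tcp_pos: [0.5058, -0.0017, 0.1188]
ee_rot: [2.395, 2.031, 0.003]
contact_force: [-0.9, 0.4, -0.3]
gripper_width: 0.003
grip_force: 0.0
```

View pics/fin.png

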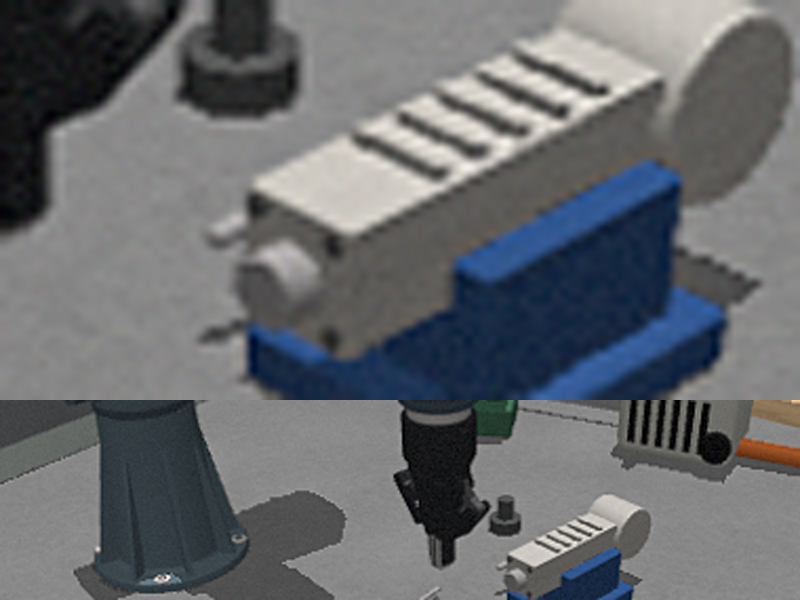

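The collar sits flush against the housing face at crop (280,275), and the gripper is clear of everything. Handing in.

```bash
python3 -c "
from plant import arm
print(arm.sign_off())"
```

```text
the job is handed in; nothing more can be done
None
```

The shaft is pressed home with its collar seated against the housing, after a half-way insertion and release, a regrip near the collar and a push to about 111 of 140 mm; I handed it in at about 24.5 s with the gripper clear, no bystanders touched and no judging result returned.

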